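# Roll the waisted burnishing roller up to its ready seat

### The arm

A 6-joint arm with a two-finger parallel gripper is mounted at the origin on the work surface. World frame = base frame: x ahead of the robot, y to its left, z up, the work surface at z = 0. Lengths are in mm, angles in rad, forces in N, time in s.
With the tool pointing down it reaches from about 350 to 775 mm from the base axis. Payload 7.3 kg.
Tool frame: the origin (TCP) lies between the finger pads; the fingertips stand tcp_to_tips ahead of it and the grasp point (between the pads) lies 5 mm behind it (tcp_to_tips is the distance from the TCP to the fingertips, in mm); z points along the fingers, x is the direction in which the jaws open and shut, and the axes are right-handed (so a half turn about z gives the same grasp; the last joint's range is limited). The gripper opens to 92 mm and grips with 3 to 60 N. Pads are 19 mm wide; open, the fingers measure 130 mm over their backs; the gripper's body (75 mm by 190 mm) begins 47 mm behind the grasp point.
Start: joints at [1.057, 0.342, 1.524, -0, 1.275, -0.146], TCP at [188.757, 489.913, 240.741] pointing down, gripper open.
Joint ranges: [-2.53, 2.53], [-0.77, 2.02], [0.04, 2.7], [-1, 4.14], [0.28, 2.66], [-3.11, 3.11]. Speed limits (rad/s): [2.57, 2.57, 3.14, 3.14, 3.14, 3.14].

### API

Orientations are given as [roll, pitch, yaw] about the fixed x, y, z axes, in that order (R = Rz(yaw) Ry(pitch) Rx(roll)).
In Python, from plant import * gives the robot as it stands.
- The arm moves only by the tool drive_tool, never from a script. Its argument "deltas" is a list of rows, each an object of numbers: "hand": the gripper's target within -1 to 1 (shut at 1, half-way at 0, fully open at -1); "tx", "ty", "tz": the shift along the tool's x, y, z each as a share of 4 cm, from -1 to 1; "wx", "wy", "wz": the turn, a rotation vector about the tool's x, y, z each as a share of 5 degrees, from -1 to 1. In form: [{"hand": .., "tx": .., "ty": .., "tz": .., "wx": .., "wy": .., "wz": ..}, ...]. A call has 1 to 20 rows; each row shifts and turns the commanded pose from where the row before left it, along the tool's axes as they then stand; what a row does not reach is not made up. A row lasts 1/12 s, in which the tool goes at most 41.7 mm and 7.16 degrees, less where a joint would pass 70% of its speed; a pose out of reach is approached as far as the arm can. A call with a number of a shift or a turn outside -1 to 1 is refused whole. A call with a gripper value outside its range is refused whole. The fingers move at their own pace and stop on an object; the grip force is fixed at half the most. Time passes only in rows, so rows that do not move let the fingers close. It gives the time, the measured TCP pose, the force and the opening at its end, in the units of the state.
- get_obs(): the state, without advancing time (a new reading comes with each control period).
- capture(name): name is "side" or "top"; returns the picture (480x640x3 uint8, red, green, blue); there is no depth.
- camera_model(name): a dict with "fx", "fy", "cx", "cy" (pixels), "rvec" (rotation vector, rad) and "tvec" (3), from world to camera coordinates, as OpenCV has them. Camera axes: x right, y down, z forward; pixel columns grow to the right and rows downward; lengths in mm; the calibration is good to about 2 mm. A picture is of the moment at which its call begins. camera_model takes no time and is no camera call.
- close_job(): hands the job in, once; it reports no verdict.
The state is a dict: "time": time; "joint_positions": joint angles; "dq": joint speeds; "tau": joint torques, N m; "tool_pos": TCP position; "tcp_rot": TCP orientation; "contact_force": force on the tool from outside, world axes, zero at the start; "moment": the same for the moment, N m; "grip_width": finger opening in mm.
Only numpy, scipy, OpenCV 4.12 (cv2) and the standard library are available. Lean on these libraries where they do the work, as an engineer would, in place of code of your own. Each camera call takes 0.05 s, during which the arm holds its last target.

### The job

On the sloped two-lane rack, push the waisted wooden roller (the one with a narrower middle) up its gutter with the fingertips, keeping the fingers behind it all the way to the crest, until it goes over and lies in the seat against the end stop where it cannot roll back. Push gently and do not pinch, flick, lift or carry it, and leave the plain roller at the foot of the other gutter and the things around the rack where they are.

Things in the scene. Friction and masses are not known exactly. Their poses are not given: they have to be found in the camera images.
- rack: Fixed plywood-based rack, base 270 x 200 mm, 12 mm thick, carrying two parallel sloped gutters. Origin: centre of the base's underside, on the table. Its x axis is level and points along the gutters uphill, z up. Its place and yaw vary (uphill is roughly the world's +y).
- gutters: Both dark steel gutters, one fixed part. Frame: 42 mm above the rack's origin, tilted 10 degrees: x uphill along the ramp, y level across the lanes, z square to the ramp, z = 0 the ramp's floor. Lane centres at y = -50 and +50 mm; each is 70 mm wide inside, side walls 17 mm high. The ramp runs straight from the sill at the foot (x = -119 mm) to the crest (x = 55 mm); the seat lies beyond.
- sill (a point): Top of the low sills at the foot of the gutters, midway between the lanes (x = -114, z = 8 mm in the gutters' frame). In each lane a bar 10 mm thick and 8 mm high; the roller rests against its uphill side. Downhill of it the gutter is open, nothing there but base and table.
- crest (a point): Floor at the crest, midway between the lanes. Past it the floor slopes down (8 degrees below level) for 66 mm to an end stop 35 mm high: the seat. A roller past the crest runs down by itself and stays against the stop, its centre then at x = 101, z = 12 mm in the gutters' frame.
- waisted_roller: Wooden roller with a narrower middle: end flanges 52 mm in diameter, 9 mm wide; between them a 46 mm long waist, 38 mm in diameter; 64 mm long, about 0.15 kg. Origin: middle of its axis; y is the rolling axis, across the gutter. Starts at the foot of either gutter, centre at x = -90, z = 26 mm in the gutters' frame. Rolls freely; let go on the ramp it rolls back to the sill.
- plain_roller: Plain wooden cylinder of the same wood, 52 mm in diameter and 64 mm long, without a waist, at the foot of the other gutter; to be left alone. Origin: middle of its axis.
- rivet_jar: Closed jar, 50 mm wide, 62 mm high, beside the rack; leave alone. Origin: centre of underside.
- wax_tin: Steel tin, 60 mm wide, 35 mm high, beside the rack; leave alone. Origin: centre of underside.
- punch: Small steel punch standing up, 28 mm wide, 55 mm high, beside the rack; leave alone. Origin: centre of underside.
- brass_ring: Brass ring lying flat, 38 mm across, 8 mm high, beside the rack; leave alone. Origin: centre of underside.
- mallet: Mallet with wooden handle, 240 mm long, lying to the left of the rack; leave alone.
- awl: Awl with dark wooden handle, 160 mm long, lying to the right of the rack; leave alone.
Things that resemble listed ones, but are neither listed nor needed, are in the scene too. What is shaped like the waisted_roller but blue or red is not meant.

How it is judged (in metres and radians):
On the way, in this order (a step that is already met when the one before it is completed fails the run):
1. the waisted roller is being pushed up the ramp by the fingers (x of waisted_roller in the frame of gutters between -0.05 and 0.03 m and contact force between waisted_roller and the fingers above 0.05 N), for 0.1 s.
2. the fingers still push it as it comes to the crest (x of waisted_roller in the frame of gutters between 0.035 and 0.075 m and contact force between waisted_roller and the fingers above 0.05 N), for 0.04 s.
At the end, for the whole second after the job is handed in: The waisted roller lies at rest in the seat beyond the crest of its gutter, against the end stop (centre within about 5 mm along the gutter and 6 mm in height of the seated place); the plain roller is within 15 mm and everything else within 30 mm of where it was (x of waisted_roller in the frame of gutters between 0.096 and 0.107 m and z of waisted_roller in the frame of gutters between 0.006 and 0.018 m and (y of waisted_roller in the frame of gutters between -0.057 and -0.043 m or y of waisted_roller in the frame of gutters between 0.043 and 0.057 m) and linear speed of waisted_roller below 0.02 m/s and angular speed of waisted_roller below 0.5 rad/s and distance of plain_roller from where it was at the start of the episode below 0.015 m and distance of each of rivet_jar, wax_tin, punch, brass_ring, mallet, awl from where it was at the start of the episode below 0.03 m); the robot touches nothing.
It fails at once if the waisted roller is pinched or pressed hard by the fingers (over 20 N) (contact force between waisted_roller and the fingers above 20 N).
It fails at once if the waisted roller is lifted off the gutter floor (more than 5 mm) (z of waisted_roller in the frame of gutters above 0.031 m).
It fails at once if the waisted roller is flicked (faster than 0.8 m/s) (linear speed of waisted_roller above 0.8 m/s).
It fails at once if the plain roller is moved more than 15 mm (distance of plain_roller from where it was at the start of the episode above 0.015 m).
It fails at once if a bystander is moved more than 30 mm (distance of any of rivet_jar, wax_tin, punch, brass_ring, mallet, awl from where it was at the start of the episode above 0.03 m).
It also fails if it takes over 40 s, if anything falls off the work surface, if the arm or the gripper's body presses on something with over 40 N, if the wrist force passes 120 N, or if a joint passes its speed limit or range.

## Working session

There is one attempt and no reset: what is moved stays moved. The work goes in short steps, Python scripts to look and compute and a tool call to move; the robot and the scene stay as the last step left them, time stands still between calls to the robot, and variables do not carry over. Pictures are saved under pics/ and viewed, and the job is handed in when it is done.

Besides the shell and the picture viewer there is one more tool, called after "Request:" as name(argument=value, ...) on one line, values as JSON. drive_tool: Moves the arm, as the interface text tells. Its arguments: {"type":"object","properties":{"deltas":{"type":"array","items":{"type":"object","properties":{"hand":{"type":"number"},"tx":{"type":"number"},"ty":{"type":"number"},"tz":{"type":"number"},"wx":{"type":"number"},"wy":{"type":"number"},"wz":{"type":"number"}}}}},"required":["deltas"]}

```bash
mkdir -p pics; ls
python3 - <<'E'
from plant import *
import cv2
o=get_obs(); print(o)
for n in("side","top"):
    im=capture(n); cv2.imwrite(f"pics/{n}0.png",im[:,:,::-1]); print(n,camera_model(n))
E
```

```text
pics
{'time': 0.0, 'joint_positions': array([ 1.05693771e+00,  3.42735436e-01,  1.52500699e+00, -3.37828414e-05,
        1.27536880e+00, -1.46005805e-01]), 'dq': array([ 1.70737350e-03,  3.78514642e-06, -6.02115449e-04,  1.01191899e-03,
        2.59188647e-03,  9.07611904e-04]), 'tau': array([-1.88103637e-03, -4.31244206e+01, -2.44224072e+01,  7.14351330e-02,
        5.60650940e-02, -1.35426849e-04]), 'tool_pos': array([188.6022896 , 489.5526492 , 240.04183427]), 'tcp_rot': array([-3.14140368e+00,  1.50711913e-03,  1.20295352e+00]), 'contact_force': array([ 0.60070038, -0.25309891,  0.27118844]), 'moment': array([-0.01898577, -0.00112462, -0.00437554]), 'grip_width': 91.99365708088662}
side {'fx': 434.9553128781054, 'fy': 434.9553128781054, 'cx': 320.15495075176517, 'cy': 237.18858188327752, 'rvec': array([ 2.17789772, -0.71388224,  0.31227424]), 'tvec': array([-470.60236236,  249.77079181,  707.45287841])}
top {'fx': 532.4096380420222, 'fy': 532.4096380420222, 'cx': 320.15622179568595, 'cy': 234.5890742917984, 'rvec': array([ 2.13533738, -2.19564251,  0.08055173]), 'tvec': array([  -9.77499199,  553.56777795, 1163.58721733])}
```

View pics/side0.png

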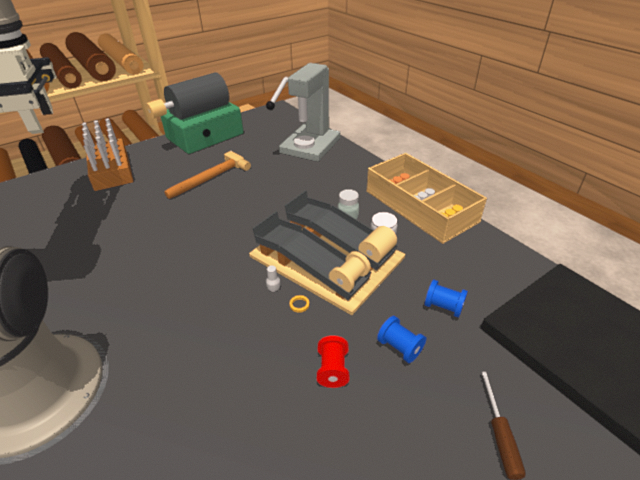

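View pics/top0.png

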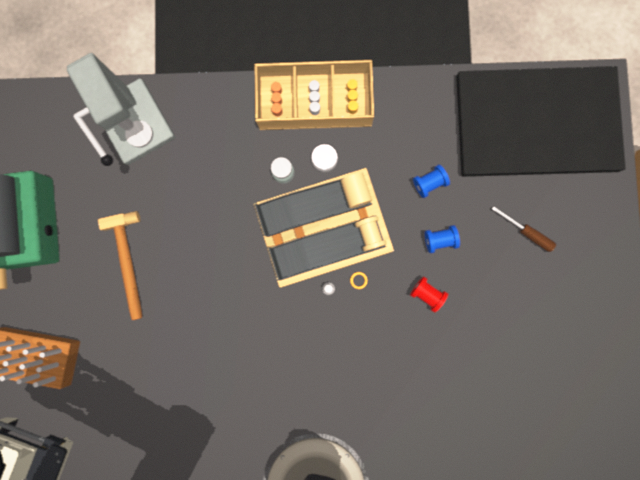

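The waisted roller is at about (371,234) in the top view, at the foot of the lane nearer the robot. The plain roller is at (356,190). Uphill is image left (+y). Next I'll measure.

```bash
cat > h.py <<'E'
import numpy as np, cv2
from plant import *
def ray(n,uv):
    m=camera_model(n);R,_=cv2.Rodrigues(np.array(m['rvec']));t=np.array(m['tvec'])
    d=R.T@np.array([(uv[0]-m['cx'])/m['fx'],(uv[1]-m['cy'])/m['fy'],1.]);return -R.T@t,d
def onz(n,uv,z):
    c,d=ray(n,uv);return c+d*(z-c[2])/d[2]
def proj(n,P):
    m=camera_model(n);K=np.array([[m['fx'],0,m['cx']],[0,m['fy'],m['cy']],[0,0,1.]])
    return cv2.projectPoints(np.array(P,float).reshape(-1,3),np.array(m['rvec']),np.array(m['tvec']),K,None)[0].reshape(-1,2)
E
python3 - <<'E'
from h import *
im=cv2.imread('pics/top0.png');c=im[150:300,230:410];cv2.imwrite('pics/ztop.png',cv2.resize(c,None,fx=4.4,fy=4,interpolation=cv2.INTER_CUBIC)[:600,:800])
im=cv2.imread('pics/side0.png');c=im[180:320,240:420];cv2.imwrite('pics/zside.png',cv2.resize(c,None,fx=4,fy=4,interpolation=cv2.INTER_CUBIC))
im=cv2.imread('pics/top0.png');hsv=cv2.cvtColor(im,cv2.COLOR_BGR2HSV)
m=cv2.inRange(hsv,(10,60,120),(30,255,255));m[:150]=0;m[300:]=0;m[:,:240]=0;m[:,400:]=0
m=cv2.inRange(hsv,(10,60,120),(22,255,255)) & m
cs,_=cv2.findContours(m,0,2)
pts=np.vstack([c for c in cs if cv2.contourArea(c)>60])
r=cv2.minAreaRect(pts);b=cv2.boxPoints(r);print(r,b)
for p in b: print(onz('top',p,12))
E
```

```text
((326.94842529296875, 239.2664337158203), (115.43397521972656, 121.7146224975586), 72.34988403320312) [[251.45593 202.7186 ]
 [367.44092 165.81427]
 [402.44092 275.81427]
 [286.45593 312.7186 ]]
[631.64888174 129.43720253  12.        ]
[ 708.74788723 -137.07396913   12.        ]
[ 456.50661843 -206.39485022   12.        ]
[381.50558272  54.92213196  12.        ]
```

View pics/ztop.png

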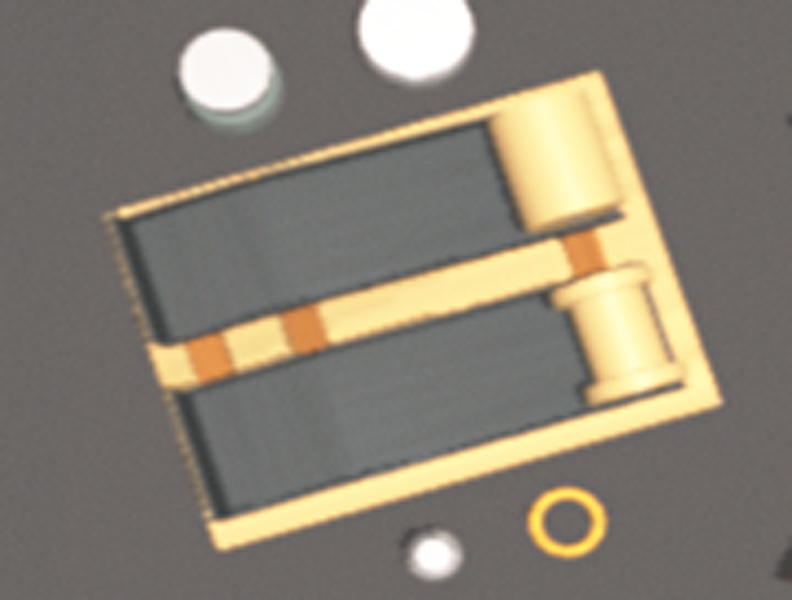

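View pics/zside.png

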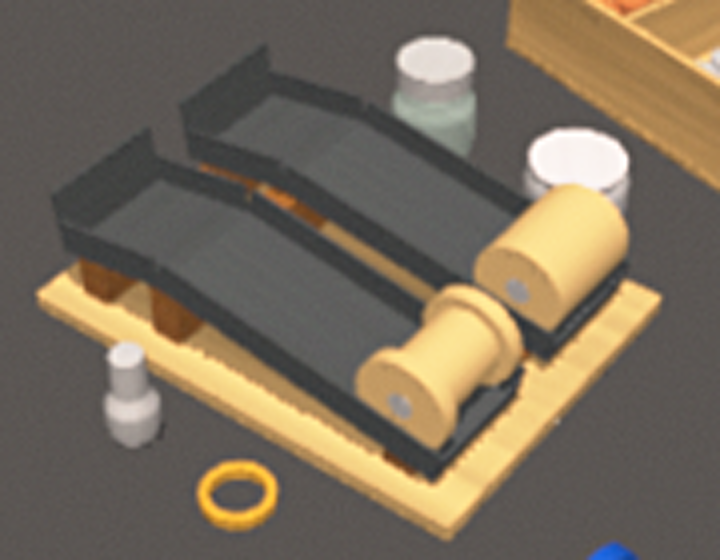

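Run:
```python
from h import *
from scipy.optimize import least_squares
z=np.array([[108,213],[602,72],[722,404],[220,550]])/[4.4,4]+[230,150]-[.4,.4]
W=np.array([onz('top',p,12)[:2] for p in z]);print(W.round(1))
L=np.array([[135,-100],[-135,-100],[-135,100],[135,100]])  # x uphill(+Y), y left of uphill = -X world
def T(p,a,L): c,s=np.cos(a),np.sin(a);return L@np.array([[c,s],[-s,c]])+p
r=least_squares(lambda q:(T(q[:2],q[2],L)-W).ravel(),[570,0,1.5]);x=r.x;print(x,r.fun.round(1))
# side corners check
zs=np.array([[38,297],[447,538],[662,297]])/4+[240,180]
for p in zs: print(onz('side',p,12)[:2].round(1))
def G(p):
    t=np.radians(10);p=np.array(p,float)
    v=np.array([np.cos(t)*p[0]-np.sin(t)*p[2],p[1],np.sin(t)*p[0]+np.cos(t)*p[2]+42])
    c,s=np.cos(x[2]),np.sin(x[2]);return np.array([c*v[0]-s*v[1]+x[0],s*v[0]+c*v[1]+x[1],v[2]])
for y in(50,): 
  for nm,pt in dict(start=[-90,y,26],s0=[-90,y+32,26],s1=[-90,y-32,26],sill=[-114,y,8],crest=[55,y,0],crestr=[55,y,26],seat=[101,y,12]).items():
    P=G(pt);print(nm,P.round(1),proj('top',P).round(1),proj('side',P).round(1),(proj('top',P)[0]-[230,150])*[4.4,4],(proj('side',P)[0]-[240,180])*4)
```

```text
[[ 631.2  123.3]
 [ 704.7 -134.6]
 [ 513.5 -189.1]
 [ 438.8   69.1]]
[572.02561667 -32.8292661    1.84920809] [-0.1  1.1  0.6 -0.5 -0.5 -1.  -0.   0.4]
[440.6  64.3]
[ 512.2 -195. ]
[ 707.7 -135.6]
start [ 549.6 -136.1   52. ] [[370.8 233.6]] [[348.2 272.5]] [619.73093481 334.49881925] [432.68235016 369.85782988]
s0 [ 518.8 -144.9   52. ] [[375.4 247.6]] [[338.2 282.1]] [639.77708626 390.38137198] [392.97440665 408.4451303 ]
s1 [ 580.3 -127.3   52. ] [[366.3 219.7]] [[357.7 263.2]] [599.7876349  278.90298523] [470.61147245 332.99914853]
sill [ 555.2 -155.9   30.1] [[378.9 231.8]] [[356.6 285.2]] [655.1609513  327.06768758] [466.35761928 420.6126431 ]
crest [509.1   5.5  51.6] [[306.4 254. ]] [[290.1 242.1]] [336.0908935  416.03556381] [200.38157177 248.58269426]
crestr [510.3   1.2  77.2] [[307.9 252.7]] [[291.  233.5]] [342.61574871 410.8126422 ] [204.10625015 213.94912638]
seat [497.2  47.1  71.4] [[286.7 259.6]] [[274.  226.8]] [249.49968099 438.33296215] [135.88064282 187.25603262]
```

Run:
```python
import plant
print([n for n in dir(plant) if n[0]!='_'])
print(getattr(plant,'tcp_to_tips',None))
```

```text
['Unreachable', 'camera_model', 'capture', 'close_job', 'get_obs', 'tcp_to_tips']
14.0
```

Request:
drive_tool(deltas=[{"hand": 1,"tx": -0.54,"ty": 0.63},{"hand": 1,"tx": -0.54,"ty": 0.63},{"hand": 1,"tx": -0.54,"ty": 0.63},{"hand": 1,"tx": -0.54,"ty": 0.63},{"hand": 1,"tx": -0.54,"ty": 0.63},{"hand": 1,"tx": -0.54,"ty": 0.63},{"hand": 1,"tx": -0.54,"ty": 0.63},{"hand": 1,"tx": -0.54,"ty": 0.63},{"hand": 1,"tx": -0.54,"ty": 0.63},{"hand": 1,"tx": -0.54,"ty": 0.63},{"hand": 1,"tx": -0.54,"ty": 0.63},{"hand": 1,"tx": -0.54,"ty": 0.63},{"hand": 1,"tx": -0.54,"ty": 0.63},{"hand": 1,"tx": -0.54,"ty": 0.63},{"hand": 1,"tx": -0.54,"ty": 0.63},{"hand": 1,"tx": -0.54,"ty": 0.63},{"hand": 1,"tx": -0.54,"ty": 0.63},{"hand": 1,"tx": -0.54,"ty": 0.63},{"hand": 1,"tx": -0.54,"ty": 0.63},{"hand": 1,"tx": -0.54,"ty": 0.63}])

```text
invalid input
```

Request:
drive_tool(deltas=[{"hand": 1,"tx": -0.54,"ty": 0.63},{"hand": 1,"tx": -0.54,"ty": 0.63},{"hand": 1,"tx": -0.54,"ty": 0.63},{"hand": 1,"tx": -0.54,"ty": 0.63},{"hand": 1,"wz": 0.963},{"hand": 1,"wz": 0.963},{"hand": 1,"wz": 0.963},{"hand": 1,"wz": 0.963},{"hand": 1,"wz": 0.963},{"hand": 1,"wz": 0.963},{"hand": 1,"wz": 0.963},{"hand": 1,"wz": 0.963},{"hand": 1,"wz": 0.963},{"hand": 1,"wz": 0.963},{"hand": 1,"wz": 0.963},{"hand": 1}])

```text
invalid input
```

Request:
drive_tool(deltas=[{"hand": 1,"tx": -0.54,"ty": 0.63,"tz": 0,"wx": 0,"wy": 0,"wz": 0},{"hand": 1,"tx": -0.54,"ty": 0.63,"tz": 0,"wx": 0,"wy": 0,"wz": 0},{"hand": 1,"tx": -0.54,"ty": 0.63,"tz": 0,"wx": 0,"wy": 0,"wz": 0},{"hand": 1,"tx": -0.54,"ty": 0.63,"tz": 0,"wx": 0,"wy": 0,"wz": 0},{"hand": 1,"tx": -0.54,"ty": 0.63,"tz": 0,"wx": 0,"wy": 0,"wz": 0},{"hand": 1,"tx": -0.54,"ty": 0.63,"tz": 0,"wx": 0,"wy": 0,"wz": 0},{"hand": 1,"tx": -0.54,"ty": 0.63,"tz": 0,"wx": 0,"wy": 0,"wz": 0},{"hand": 1,"tx": -0.54,"ty": 0.63,"tz": 0,"wx": 0,"wy": 0,"wz": 0},{"hand": 1,"tx": -0.54,"ty": 0.63,"tz": 0,"wx": 0,"wy": 0,"wz": 0},{"hand": 1,"tx": -0.54,"ty": 0.63,"tz": 0,"wx": 0,"wy": 0,"wz": 0},{"hand": 1,"tx": -0.54,"ty": 0.63,"tz": 0,"wx": 0,"wy": 0,"wz": 0},{"hand": 1,"tx": -0.54,"ty": 0.63,"tz": 0,"wx": 0,"wy": 0,"wz": 0}])

```text
time: 1.1
tool_pos: [378.0, 137.8, 240.6]
tcp_rot: [-3.141, -0.0, 1.203]
contact_force: [0.9, 0.8, 0.2]
grip_width: 16.4
```

Request:
drive_tool(deltas=[{"hand": 1,"tx": -0.54,"ty": 0.63,"tz": 0,"wx": 0,"wy": 0,"wz": 0},{"hand": 1,"tx": -0.54,"ty": 0.63,"tz": 0,"wx": 0,"wy": 0,"wz": 0},{"hand": 1,"tx": -0.54,"ty": 0.63,"tz": 0,"wx": 0,"wy": 0,"wz": 0},{"hand": 1,"tx": -0.54,"ty": 0.63,"tz": 0,"wx": 0,"wy": 0,"wz": 0},{"hand": 1,"tx": -0.54,"ty": 0.63,"tz": 0,"wx": 0,"wy": 0,"wz": 0},{"hand": 1,"tx": -0.54,"ty": 0.63,"tz": 0,"wx": 0,"wy": 0,"wz": 0},{"hand": 1,"tx": -0.54,"ty": 0.63,"tz": 0,"wx": 0,"wy": 0,"wz": 0},{"hand": 1,"tx": -0.54,"ty": 0.63,"tz": 0,"wx": 0,"wy": 0,"wz": 0},{"hand": 1,"tx": -0.54,"ty": 0.63,"tz": 0,"wx": 0,"wy": 0,"wz": 0},{"hand": 1,"tx": -0.54,"ty": 0.63,"tz": 0,"wx": 0,"wy": 0,"wz": 0},{"hand": 1,"tx": -0.54,"ty": 0.63,"tz": 0,"wx": 0,"wy": 0,"wz": 0},{"hand": 1,"tx": -0.54,"ty": 0.63,"tz": 0,"wx": 0,"wy": 0,"wz": 0}])

```text
time: 2.1
tool_pos: [567.0, -212.8, 240.2]
tcp_rot: [-3.141, -0.0, 1.203]
contact_force: [-0.5, 0.3, -0.7]
grip_width: 0.2
```

Request:
drive_tool(deltas=[{"hand": 1,"tx": 0,"ty": 0,"tz": 0,"wx": 0,"wy": 0,"wz": 0.963},{"hand": 1,"tx": 0,"ty": 0,"tz": 0,"wx": 0,"wy": 0,"wz": 0.963},{"hand": 1,"tx": 0,"ty": 0,"tz": 0,"wx": 0,"wy": 0,"wz": 0.963},{"hand": 1,"tx": 0,"ty": 0,"tz": 0,"wx": 0,"wy": 0,"wz": 0.963},{"hand": 1,"tx": 0,"ty": 0,"tz": 0,"wx": 0,"wy": 0,"wz": 0.963},{"hand": 1,"tx": 0,"ty": 0,"tz": 0,"wx": 0,"wy": 0,"wz": 0.963},{"hand": 1,"tx": 0,"ty": 0,"tz": 0,"wx": 0,"wy": 0,"wz": 0.963},{"hand": 1,"tx": 0,"ty": 0,"tz": 0,"wx": 0,"wy": 0,"wz": 0.963},{"hand": 1,"tx": 0,"ty": 0,"tz": 0,"wx": 0,"wy": 0,"wz": 0.963},{"hand": 1,"tx": 0,"ty": 0,"tz": 0,"wx": 0,"wy": 0,"wz": 0.963},{"hand": 1,"tx": 0,"ty": 0,"tz": 0,"wx": 0,"wy": 0,"wz": 0.963},{"hand": 1,"tx": 0,"ty": 0,"tz": 0,"wx": 0,"wy": 0,"wz": 0}])

```text
time: 3.1
tool_pos: [566.5, -211.2, 240.2]
tcp_rot: [-3.141, 0.001, 0.276]
contact_force: [0.2, 0.5, -0.6]
grip_width: 0.3
```

Request:
drive_tool(deltas=[{"hand": 1,"tx": 0.11,"ty": 0,"tz": 0.5,"wx": 0,"wy": 0,"wz": 0},{"hand": 1,"tx": 0,"ty": 0,"tz": 0.6,"wx": 0,"wy": 0,"wz": 0},{"hand": 1,"tx": 0,"ty": 0,"tz": 0.6,"wx": 0,"wy": 0,"wz": 0},{"hand": 1,"tx": 0,"ty": 0,"tz": 0.6,"wx": 0,"wy": 0,"wz": 0},{"hand": 1,"tx": 0,"ty": 0,"tz": 0.6,"wx": 0,"wy": 0,"wz": 0},{"hand": 1,"tx": 0,"ty": 0,"tz": 0.6,"wx": 0,"wy": 0,"wz": 0},{"hand": 1,"tx": 0,"ty": 0,"tz": 0.6,"wx": 0,"wy": 0,"wz": 0},{"hand": 1,"tx": 0,"ty": 0,"tz": 0.4,"wx": 0,"wy": 0,"wz": 0},{"hand": 1,"tx": 0,"ty": 0,"tz": 0.15,"wx": 0,"wy": 0,"wz": 0},{"hand": 1,"tx": 0,"ty": 0,"tz": 0,"wx": 0,"wy": 0,"wz": 0}])

```text
time: 3.93
tool_pos: [570.0, -209.6, 52.9]
tcp_rot: [-3.139, 0.003, 0.28]
contact_force: [0.1, -0.3, -0.1]
grip_width: 0.3
```

Run:
```python
from h import *
o=get_obs();print(o['tool_pos'],o['tcp_rot'],o['contact_force'])
im=capture('side')[200:340,280:460,::-1];cv2.imwrite('pics/s1.png',cv2.resize(im,None,fx=4,fy=4,interpolation=cv2.INTER_CUBIC))
im=capture('top')[150:300,270:450,::-1];cv2.imwrite('pics/t1.png',cv2.resize(im,None,fx=4,fy=4,interpolation=cv2.INTER_CUBIC))
```

```text
[ 569.98094787 -209.57718078   52.91898943] [-3.13902600e+00  2.61166719e-03  2.80317777e-01] [ 0.14216494 -0.33197211 -0.05277825]
```

View pics/s1.png

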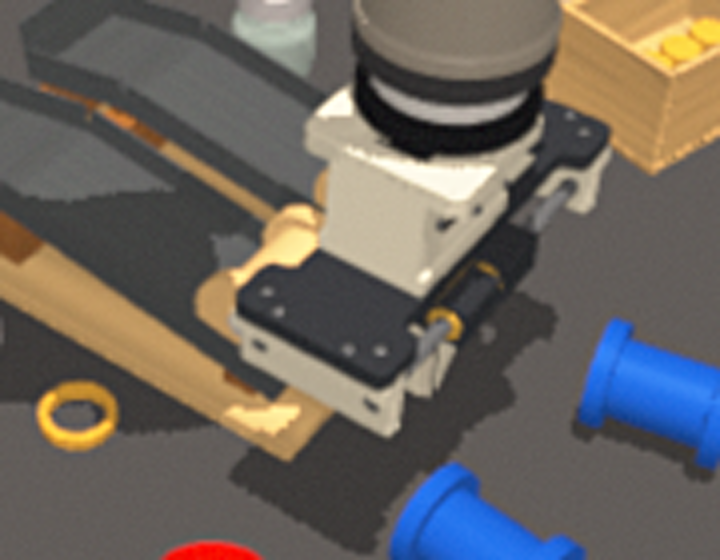

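View pics/t1.png

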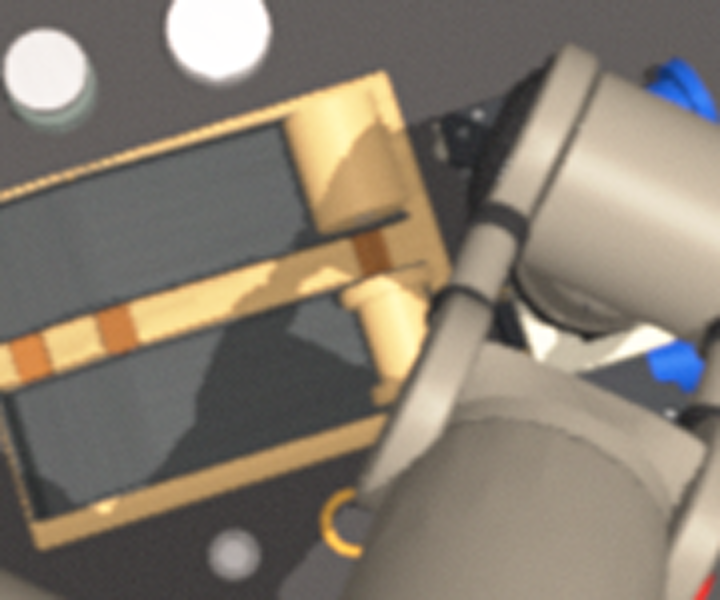

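Request:
drive_tool(deltas=[{"hand": 1,"tx": 0,"ty": -0.125,"tz": 0,"wx": 0,"wy": 0,"wz": 0},{"hand": 1,"tx": 0,"ty": -0.125,"tz": 0,"wx": 0,"wy": 0,"wz": 0},{"hand": 1,"tx": 0,"ty": -0.125,"tz": 0,"wx": 0,"wy": 0,"wz": 0},{"hand": 1,"tx": 0,"ty": -0.125,"tz": 0,"wx": 0,"wy": 0,"wz": 0},{"hand": 1,"tx": 0,"ty": -0.125,"tz": 0,"wx": 0,"wy": 0,"wz": 0},{"hand": 1,"tx": 0,"ty": -0.125,"tz": 0,"wx": 0,"wy": 0,"wz": 0},{"hand": 1,"tx": 0,"ty": -0.125,"tz": 0,"wx": 0,"wy": 0,"wz": 0},{"hand": 1,"tx": 0,"ty": -0.06,"tz": 0,"wx": 0,"wy": 0,"wz": 0},{"hand": 1,"tx": 0,"ty": -0.06,"tz": 0,"wx": 0,"wy": 0,"wz": 0},{"hand": 1,"tx": 0,"ty": -0.06,"tz": 0,"wx": 0,"wy": 0,"wz": 0},{"hand": 1,"tx": 0,"ty": -0.06,"tz": 0,"wx": 0,"wy": 0,"wz": 0},{"hand": 1,"tx": 0,"ty": -0.06,"tz": -0.01,"wx": 0,"wy": 0,"wz": 0},{"hand": 1,"tx": 0,"ty": -0.06,"tz": -0.01,"wx": 0,"wy": 0,"wz": 0},{"hand": 1,"tx": 0,"ty": -0.06,"tz": -0.01,"wx": 0,"wy": 0,"wz": 0},{"hand": 1,"tx": 0,"ty": -0.06,"tz": -0.01,"wx": 0,"wy": 0,"wz": 0},{"hand": 1,"tx": 0,"ty": -0.06,"tz": -0.01,"wx": 0,"wy": 0,"wz": 0},{"hand": 1,"tx": 0,"ty": -0.06,"tz": -0.01,"wx": 0,"wy": 0,"wz": 0},{"hand": 1,"tx": 0,"ty": 0,"tz": 0,"wx": 0,"wy": 0,"wz": 0}])

```text
time: 5.53
tool_pos: [554.5, -152.8, 57.2]
tcp_rot: [-3.141, 0.0, 0.279]
contact_force: [0.1, 0.2, -0.1]
grip_width: 0.2
```

Run:
```python
from h import *
o=get_obs();print(o['tool_pos'],o['tcp_rot'],o['contact_force'])
im=capture('side')[200:340,280:460,::-1];cv2.imwrite('pics/s2.png',cv2.resize(im,None,fx=4,fy=4,interpolation=cv2.INTER_CUBIC))
im=capture('top')[150:300,270:450,::-1];cv2.imwrite('pics/t2.png',cv2.resize(im,None,fx=4,fy=4,interpolation=cv2.INTER_CUBIC))
```

```text
[ 554.54106399 -152.81118402   57.1564151 ] [-3.14118562e+00  1.14881154e-04  2.78855882e-01] [ 0.13864541  0.18613452 -0.06777328]
```

View pics/s2.png

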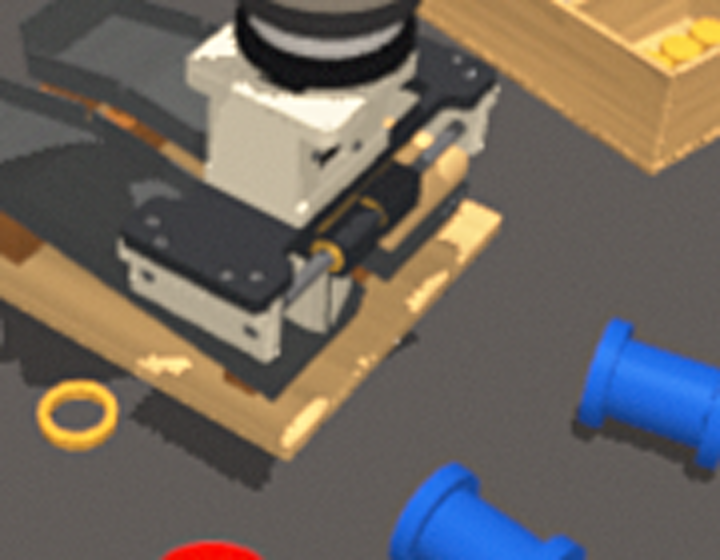

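View pics/t2.png

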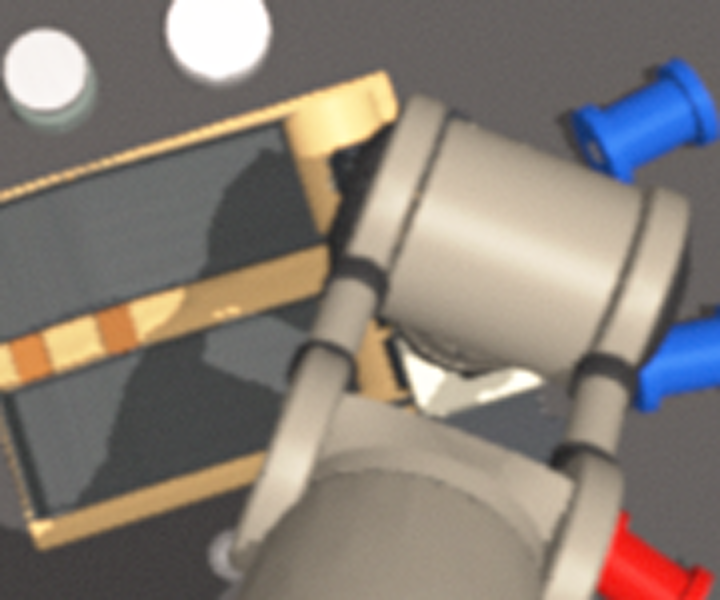

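Request:
drive_tool(deltas=[{"hand": 1,"tx": 0,"ty": -0.1,"tz": -0.014,"wx": 0,"wy": 0,"wz": 0},{"hand": 1,"tx": 0,"ty": -0.1,"tz": -0.014,"wx": 0,"wy": 0,"wz": 0},{"hand": 1,"tx": 0,"ty": -0.1,"tz": -0.014,"wx": 0,"wy": 0,"wz": 0},{"hand": 1,"tx": 0,"ty": -0.1,"tz": -0.016,"wx": 0,"wy": 0,"wz": 0},{"hand": 1,"tx": 0,"ty": -0.1,"tz": -0.016,"wx": 0,"wy": 0,"wz": 0},{"hand": 1,"tx": 0,"ty": -0.1,"tz": -0.016,"wx": 0,"wy": 0,"wz": 0},{"hand": 1,"tx": 0,"ty": -0.1,"tz": -0.016,"wx": 0,"wy": 0,"wz": 0},{"hand": 1,"tx": 0,"ty": -0.1,"tz": -0.016,"wx": 0,"wy": 0,"wz": 0},{"hand": 1,"tx": 0,"ty": -0.1,"tz": -0.016,"wx": 0,"wy": 0,"wz": 0},{"hand": 1,"tx": 0,"ty": -0.1,"tz": -0.018,"wx": 0,"wy": 0,"wz": 0},{"hand": 1,"tx": 0,"ty": -0.1,"tz": -0.018,"wx": 0,"wy": 0,"wz": 0},{"hand": 1,"tx": 0,"ty": -0.1,"tz": -0.018,"wx": 0,"wy": 0,"wz": 0},{"hand": 1,"tx": 0,"ty": -0.1,"tz": -0.018,"wx": 0,"wy": 0,"wz": 0},{"hand": 1,"tx": 0,"ty": -0.1,"tz": -0.018,"wx": 0,"wy": 0,"wz": 0},{"hand": 1,"tx": 0,"ty": -0.1,"tz": -0.018,"wx": 0,"wy": 0,"wz": 0},{"hand": 1,"tx": 0,"ty": -0.06,"tz": -0.01,"wx": 0,"wy": 0,"wz": 0}])

```text
time: 6.97
tool_pos: [537.4, -92.8, 67.5]
tcp_rot: [-3.141, 0.0, 0.279]
contact_force: [-0.6, 0.3, -0.1]
grip_width: 0.7
```

Run:
```python
from h import *
o=get_obs();print(o['tool_pos'],o['tcp_rot'],o['contact_force'])
im=capture('side')[200:340,240:420,::-1];cv2.imwrite('pics/s3.png',cv2.resize(im,None,fx=4,fy=4,interpolation=cv2.INTER_CUBIC))
```

```text
[537.40010404 -92.80452673  67.45479189] [-3.14142824e+00  1.50307692e-06  2.78812765e-01] [-0.58591832  0.32271817 -0.08656851]
```

View pics/s3.png

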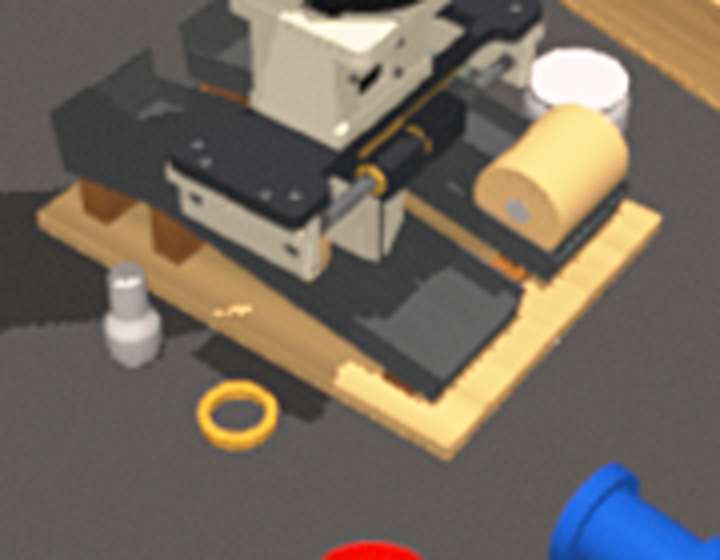

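Request:
drive_tool(deltas=[{"hand": 1,"tx": 0,"ty": -0.08,"tz": -0.013,"wx": 0,"wy": 0,"wz": 0},{"hand": 1,"tx": 0,"ty": -0.08,"tz": -0.013,"wx": 0,"wy": 0,"wz": 0},{"hand": 1,"tx": 0,"ty": -0.08,"tz": -0.013,"wx": 0,"wy": 0,"wz": 0},{"hand": 1,"tx": 0,"ty": -0.08,"tz": -0.013,"wx": 0,"wy": 0,"wz": 0},{"hand": 1,"tx": 0,"ty": -0.08,"tz": -0.013,"wx": 0,"wy": 0,"wz": 0},{"hand": 1,"tx": 0,"ty": -0.08,"tz": -0.013,"wx": 0,"wy": 0,"wz": 0},{"hand": 1,"tx": 0,"ty": -0.08,"tz": -0.013,"wx": 0,"wy": 0,"wz": 0},{"hand": 1,"tx": 0,"ty": -0.08,"tz": -0.013,"wx": 0,"wy": 0,"wz": 0},{"hand": 1,"tx": 0,"ty": -0.08,"tz": -0.013,"wx": 0,"wy": 0,"wz": 0},{"hand": 1,"tx": 0,"ty": -0.08,"tz": -0.013,"wx": 0,"wy": 0,"wz": 0},{"hand": 1,"tx": 0,"ty": -0.08,"tz": -0.013,"wx": 0,"wy": 0,"wz": 0},{"hand": 1,"tx": 0,"ty": -0.08,"tz": -0.013,"wx": 0,"wy": 0,"wz": 0},{"hand": 1,"tx": 0,"ty": -0.08,"tz": -0.013,"wx": 0,"wy": 0,"wz": 0},{"hand": 1,"tx": 0,"ty": -0.08,"tz": -0.013,"wx": 0,"wy": 0,"wz": 0},{"hand": 1,"tx": 0,"ty": -0.08,"tz": -0.013,"wx": 0,"wy": 0,"wz": 0},{"hand": 1,"tx": 0,"ty": -0.06,"tz": -0.01,"wx": 0,"wy": 0,"wz": 0},{"hand": 1,"tx": 0,"ty": -0.06,"tz": -0.01,"wx": 0,"wy": 0,"wz": 0},{"hand": 1,"tx": 0,"ty": -0.06,"tz": -0.01,"wx": 0,"wy": 0,"wz": 0},{"hand": 1,"tx": 0,"ty": -0.06,"tz": -0.01,"wx": 0,"wy": 0,"wz": 0}])

```text
time: 8.6
tool_pos: [521.7, -37.8, 76.8]
tcp_rot: [-3.142, -0.0, 0.278]
contact_force: [-0.9, -1.6, -0.6]
grip_width: 0.0
```

Run:
```python
from h import *
o=get_obs();print(o['tool_pos'],o['tcp_rot'],o['contact_force'])
im=capture('side')[180:320,220:400,::-1];cv2.imwrite('pics/s4.png',cv2.resize(im,None,fx=4,fy=4,interpolation=cv2.INTER_CUBIC))
```

```text
[521.67277623 -37.79158225  76.76829469] [-3.14153989e+00 -5.65587984e-05  2.78496749e-01] [-0.93998891 -1.63469601 -0.6070698 ]
```

View pics/s4.png

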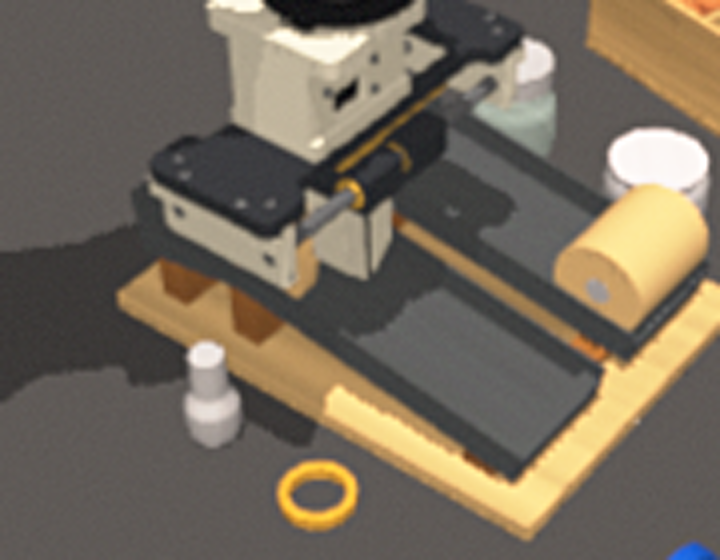

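Request:
drive_tool(deltas=[{"hand": 1,"tx": 0,"ty": -0.05,"tz": -0.008,"wx": 0,"wy": 0,"wz": 0},{"hand": 1,"tx": 0,"ty": -0.05,"tz": -0.008,"wx": 0,"wy": 0,"wz": 0},{"hand": 1,"tx": 0,"ty": -0.05,"tz": -0.008,"wx": 0,"wy": 0,"wz": 0},{"hand": 1,"tx": 0,"ty": -0.05,"tz": -0.008,"wx": 0,"wy": 0,"wz": 0},{"hand": 1,"tx": 0,"ty": -0.05,"tz": -0.004,"wx": 0,"wy": 0,"wz": 0},{"hand": 1,"tx": 0,"ty": -0.05,"tz": 0,"wx": 0,"wy": 0,"wz": 0},{"hand": 1,"tx": 0,"ty": -0.05,"tz": 0,"wx": 0,"wy": 0,"wz": 0},{"hand": 1,"tx": 0,"ty": -0.05,"tz": 0,"wx": 0,"wy": 0,"wz": 0},{"hand": 1,"tx": 0,"ty": -0.05,"tz": 0,"wx": 0,"wy": 0,"wz": 0},{"hand": 1,"tx": 0,"ty": -0.05,"tz": 0,"wx": 0,"wy": 0,"wz": 0},{"hand": 1,"tx": 0,"ty": -0.05,"tz": 0,"wx": 0,"wy": 0,"wz": 0},{"hand": 1,"tx": 0,"ty": -0.05,"tz": 0,"wx": 0,"wy": 0,"wz": 0},{"hand": 1,"tx": 0,"ty": 0,"tz": 0,"wx": 0,"wy": 0,"wz": 0},{"hand": 1,"tx": 0,"ty": 0,"tz": 0,"wx": 0,"wy": 0,"wz": 0}])

```text
time: 9.82
tool_pos: [515.1, -14.8, 78.2]
tcp_rot: [-3.142, -0.0, 0.279]
contact_force: [-0.8, -0.2, 0.4]
grip_width: 0.3
```

Run:
```python
from h import *
o=get_obs();print(o['tool_pos'],o['tcp_rot'],o['contact_force'])
im=capture('side')[180:320,200:380,::-1];cv2.imwrite('pics/s5.png',cv2.resize(im,None,fx=4,fy=4,interpolation=cv2.INTER_CUBIC))
im=capture('top')[150:300,230:410,::-1];cv2.imwrite('pics/t5.png',cv2.resize(im,None,fx=4,fy=4,interpolation=cv2.INTER_CUBIC))
```

```text
[515.10829542 -14.7853892   78.2016554 ] [-3.14153228e+00 -6.63184012e-05  2.78790988e-01] [-0.79090402 -0.20147142  0.38820287]
```

View pics/s5.png

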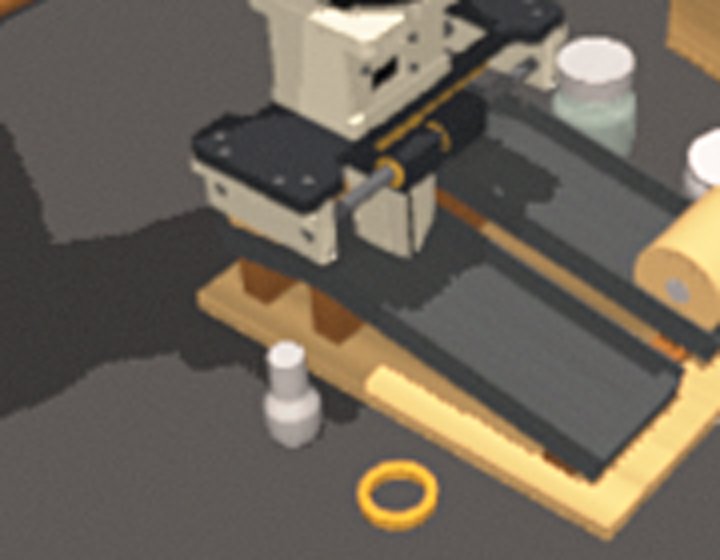

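View pics/t5.png

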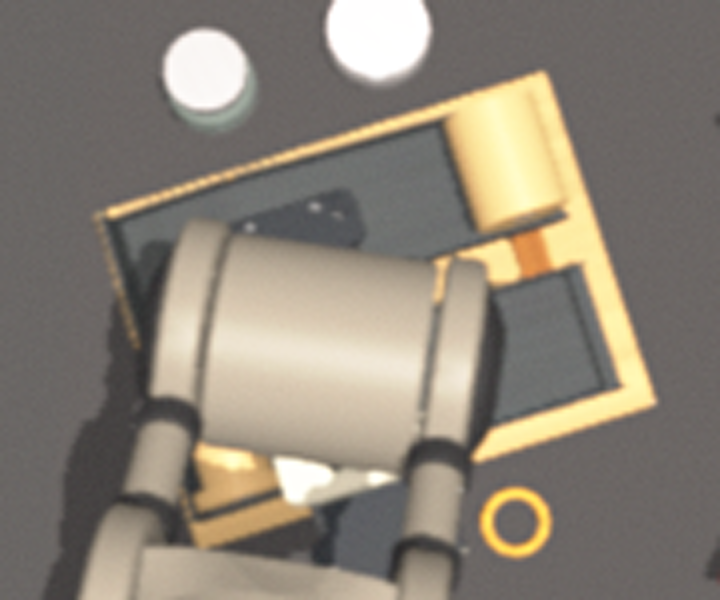

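The near flange shows at about (225,465) in the top crop. That matches the predicted seat, (227,438) for the roller's middle, so I'll back off and lift.

Request:
drive_tool(deltas=[{"hand": 1,"tx": 0,"ty": 0.1,"tz": -0.1,"wx": 0,"wy": 0,"wz": 0},{"hand": 1,"tx": 0,"ty": 0.2,"tz": -0.2,"wx": 0,"wy": 0,"wz": 0},{"hand": 1,"tx": 0,"ty": 0.4,"tz": -0.4,"wx": 0,"wy": 0,"wz": 0},{"hand": 1,"tx": 0,"ty": 0.6,"tz": -0.6,"wx": 0,"wy": 0,"wz": 0},{"hand": 1,"tx": 0,"ty": 0.6,"tz": -0.6,"wx": 0,"wy": 0,"wz": 0},{"hand": 1,"tx": 0,"ty": 0.6,"tz": -0.6,"wx": 0,"wy": 0,"wz": 0},{"hand": 1,"tx": 0,"ty": 0.6,"tz": -0.6,"wx": 0,"wy": 0,"wz": 0},{"hand": 1,"tx": 0,"ty": 0.6,"tz": -0.6,"wx": 0,"wy": 0,"wz": 0},{"hand": 1,"tx": 0,"ty": 0.6,"tz": 0,"wx": 0,"wy": 0,"wz": 0},{"hand": 1,"tx": 0,"ty": 0.6,"tz": 0,"wx": 0,"wy": 0,"wz": 0},{"hand": 1,"tx": 0,"ty": 0.6,"tz": 0,"wx": 0,"wy": 0,"wz": 0},{"hand": 1,"tx": 0,"ty": 0.6,"tz": 0,"wx": 0,"wy": 0,"wz": 0},{"hand": 1,"tx": 0,"ty": 0.6,"tz": 0,"wx": 0,"wy": 0,"wz": 0},{"hand": 1,"tx": 0,"ty": 0.6,"tz": 0,"wx": 0,"wy": 0,"wz": 0},{"hand": 1,"tx": 0,"ty": 0.3,"tz": 0,"wx": 0,"wy": 0,"wz": 0},{"hand": 1,"tx": 0,"ty": 0,"tz": 0,"wx": 0,"wy": 0,"wz": 0}])

```text
time: 11.25
tool_pos: [598.4, -310.7, 226.2]
tcp_rot: [3.14, -0.0, 0.275]
contact_force: [-0.4, -0.5, -0.0]
grip_width: 0.4
```

Run:
```python
from h import *
o=get_obs();print(o['tool_pos'],o['contact_force'])
im=capture('side')[180:320,240:420,::-1];cv2.imwrite('pics/s6.png',cv2.resize(im,None,fx=4,fy=4,interpolation=cv2.INTER_CUBIC))
im=capture('top')[150:300,230:410,::-1];cv2.imwrite('pics/t6.png',cv2.resize(im,None,fx=4,fy=4,interpolation=cv2.INTER_CUBIC))
```

```text
[ 598.38067002 -310.74417203  226.24469563] [-0.38557889 -0.51144333 -0.00917693]
```

View pics/s6.png

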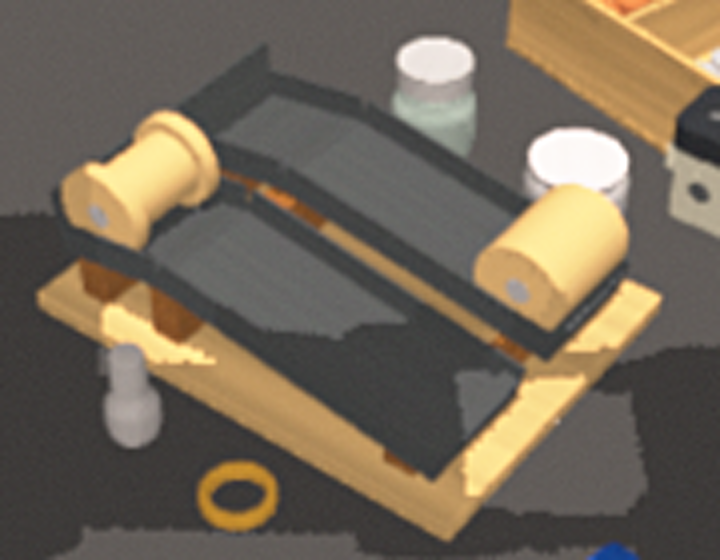

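View pics/t6.png

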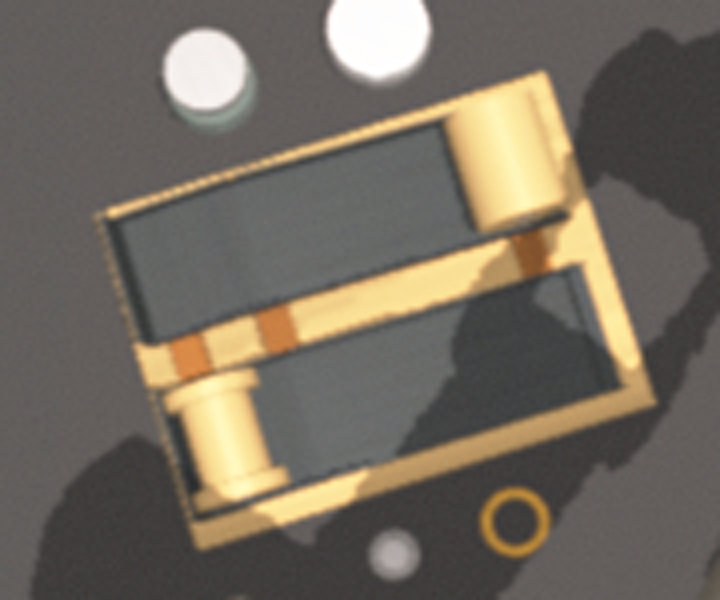

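The roller's middle is at about (228,438) in the top crop, against a predicted seat of (227,438). It lies against the end stop, and the plain roller, jar, tin, punch and ring have not moved.

```bash
python3 -c "
from plant import *
print(close_job())"
```

```text
the job is handed in; nothing more can be done
None
```

The waisted roller is over the crest and lying in its seat against the end stop, and I've handed the job in. No verdict is reported.

- **Push:** I closed the fingers and set them down behind the roller, in line with its waist. I pushed it up the lane nearer the robot at about 20–50 mm/s until it rolled over the crest by itself, then backed off and lifted clear. The measured tool force stayed under about 2 N at every reading, and I finished at about 11.4 s.
- **Final pictures:** In the top view the roller's middle is within about 1 pixel (roughly 2 mm) of the predicted seat, and the side view shows it against the stop. The plain roller, jar, tin, punch and ring look unmoved in both views, and the arm was clear of everything.
- **Not confirmed:**
  - The gripper hid the roller for most of the push. I inferred contact up to the crest from the tool's position and from small glimpses of the roller, not from a clear force reading.
  - The mallet and awl were outside the final close-up pictures, but the tool never went near them at low height.
- **Disagreement:** The top and side cameras differed by up to about 6 mm on the position of the rack's corners. I used the top view, and the final seat position agreed with it.

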